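# Skewer the bored rings and hang them in the crate

### The arm

A 7-joint arm with a two-finger parallel gripper is mounted at the origin on the work surface. World frame = base frame: x ahead of the robot, y to its left, z up, the work surface at z = 0. Lengths are in m, angles in rad, forces in N, time in s.
With the tool pointing down it reaches from about 0.4 to 0.875 m from the base axis. Payload 19.3 kg.
Tool frame: the origin (TCP) lies between the finger pads; the fingertips stand 17 mm ahead of it and the grasp point (between the pads) lies 2 mm behind it; z points along the fingers, x is the direction in which the jaws open and shut, and the axes are right-handed (so a half turn about z gives the same grasp; the last joint's range is limited). The gripper opens to 85 mm and grips with 20 to 120 N. Pads are 22 mm wide; open, the fingers measure 114 mm over their backs; the gripper's body (76 mm by 85 mm) begins 54 mm behind the grasp point. The pads swing forward as they close: fully open they stand 13 mm farther back than shut.
Start: joints at [-1.366, 0.521, -0.036, 1.599, 0.021, 1.021, -0.113], TCP at [0.17, 0.602, 0.248] pointing down, gripper open.
Joint ranges: [-2.91, 2.91], [-0.3, 2.13], [-1.5, 1.42], [0.17, 2.43], [-1.26, 4.41], [0.16, 1.93], [-2.52, 2.52]. Speed limits (rad/s): [1.89, 1.89, 2.39, 2.39, 3.01, 3.01, 3.01].

### API

Orientations are given as [roll, pitch, yaw] about the fixed x, y, z axes, in that order (R = Rz(yaw) Ry(pitch) Rx(roll)).
In Python, from workcell import bot gives the robot as it stands. The module is installed in compiled form; this text tells all that it offers.
- The arm moves only by the tool arm_command, never from a script. Its argument "targets" is a list of rows, each a list of 6 numbers: the shift along the tool's x, y, z in mm, then the turn, a rotation vector about the tool's x, y, z in degrees. In form: [[x, y, z, wx, wy, wz], ...]. A call has 1 to 8 rows; each row shifts and turns the pose as measured when the row begins, along the tool's axes as they then stand; what a row does not reach is not made up. A row lasts 1/10 s, in which the tool goes at most 50 mm and 8.59 degrees, less where a joint would pass 70% of its speed; a pose out of reach is approached as far as the arm can. A call is refused whole if a number of a shift passes 50 or a number of a turn 8.59, either way. A call with a gripper value outside its range is refused whole. "grip" is the opening in per cent of the stroke, from 0 (shut) to 100 (fully open), set as the call begins (left out, the last holds). The fingers move at their own pace and stop on an object; "grip_force" is the grip in N (left out, the last holds). Time passes only in rows, so rows that do not move let the fingers close. It gives the time, the measured TCP pose, the force and the opening at its end, in the units of the state.
- bot.observe(): the state, without advancing time (a new reading comes with each control period).
- bot.grab_frame(name): name is "side" or "top"; returns a dict with "color" (480x640x3 uint8, red, green, blue), "depth" (480x640 float32, m along the optical axis (not along the pixel's ray), 0 where there is no reading), "fov_y" (degrees; the focal length in pixels is half the picture's height over the tangent of half this angle, whatever the lens; pixels are square), "cx", "cy" (the principal point, pixels), "D" ([k1, k2, p1, p2, k3] as OpenCV has them; the pictures are not rectified), "R" (3x3) and "t" (3): a world point X has camera coordinates R X + t. Camera axes: x right, y down, z forward; pixel columns grow to the right and rows downward; lengths in m; the calibration is good to about 2 mm. A picture is of the moment at which its call begins.
- bot.job_done(): hands the job in, once; it reports no verdict.
The state is a dict: "clock": time; "qpos": joint angles; "qd": joint speeds; "joint_efforts": joint torques, N m; "position": TCP position; "tool_rot": TCP orientation; "force": force on the tool from outside, world axes, zero at the start; "moment": the same for the moment, N m; "grip_width": finger opening in m.
Only numpy, scipy, OpenCV 4.12 (cv2) and the standard library are available. Lean on these libraries where they do the work, as an engineer would, in place of code of your own. Each camera call takes 0.05 s, during which the arm holds its last target. There are 200 camera calls.

### The job

Take the wooden-handled skewer from its stand, run its bar through the holes of both rings that stand in the slotted rack, and lift the two off together. Then lay the skewer level across the open crate, its bar resting on two opposite rims and the rings hanging inside, and let go. Leave the solid roller blank in the other, similar rack where it is.

Things in the scene. Friction and masses are not known exactly. Their poses are not given: they have to be found in the camera images.
- skewer_handle (a point): Skewer, 90 g. Point: centre of its wooden handle (80 long, 26 wide, 30 mm high), 60 mm above the table at the start; x runs to the tip, z up. A level 8 mm square steel bar on the axis spans x = 40 to 222 mm. It lies in a fixed green stand (270 x 60 mm): handle on a narrower block, sides free; bar in open notches at x = 60 and 180 whose prongs reach 12 mm above the axis. Lift it straight up.
- ring_a_center (a point): Aluminium ring, 50 g, outside 64, hole 40, thickness 10 mm, on edge in a fixed dark slotted rack (74 along the axis, 88 wide, 57 mm high). Point: hole centre, 57 mm above the table; x: ring axis, level, pointing away from the robot. The nearer ring of two. The way through is clear 20 mm around the axis. Lift it straight up; free of the rack once raised 32 mm.
- ring_b_center (a point): The second ring, same as the first and in the same rack, 25 mm farther from the robot on the same axis. Point: its hole centre; x: its axis.
- crate_rim (a point): Fixed small open crate of blue plastic, outside 140 (its x) by 170 mm (its y), 80 mm high, walls 5 mm; flat stampings on its floor, up to 18 mm high. Point: centre of the open top, level with the rims; z up, x away from the robot. The bar spans its x width with 40 mm to spare, the handle staying outside, on the robot's side.
- blank_center (a point): Bystander: solid aluminium roller blank with no hole (two discs 64 mm across, 10 mm thick, 15 mm apart, joined by a 24 mm hub), on edge in an identical rack. Point: its centre, 57 mm above the table; x: its axis.
Not all that is in view belongs to the job. What is shaped like the part that bears ring_a_center but green or orange is not meant.

How it is judged:
By the outcome, as a careful person would: the job done as asked, in the order asked, and still so for the second after the job is handed in, with the robot touching nothing.
It also fails if it takes over 58 s, if anything falls off the work surface, if the arm or the gripper's body presses on something with over 40 N, if the wrist force passes 120 N, or if a joint passes its speed limit or range.

## Working session

There is one attempt and no reset: what is moved stays moved. The work goes in short steps, Python scripts to look and compute and a tool call to move; the robot and the scene stay as the last step left them, time stands still between calls to the robot, and variables do not carry over. Pictures are saved under pics/ and viewed, about 8 in all and at most 12, crops included, and the job is handed in when it is done.

Besides the shell and the picture viewer there is one more tool, called after "Request:" as name(argument=value, ...), one argument or row to a line, values as JSON. arm_command: Moves the arm, as the interface text tells. Its arguments: {"type":"object","properties":{"targets":{"type":"array"},"grip":{"type":"number"},"grip_force":{"type":"number"}},"required":["targets"]}

```bash
mkdir -p pics
cat > h.py <<'E'
import numpy as np, cv2
from workcell import bot
def grab(n,save=None):
    f=bot.grab_frame(n)
    if save: cv2.imwrite('pics/'+save+'.png',f['color'][:,:,::-1])
    np.savez('last_'+n+'.npz',**{k:np.array(v) for k,v in f.items()})
    return f
def load(n): return dict(np.load('last_'+n+'.npz'))
def K(f):
    F=240/np.tan(np.radians(float(f['fov_y']))/2)
    return np.array([[F,0,float(f['cx'])],[0,F,float(f['cy'])],[0,0,1]])
def rays(f,px):
    u=cv2.undistortPoints(np.array(px,float).reshape(-1,1,2),K(f),np.array(f['D'],float)).reshape(-1,2)
    return np.c_[u,np.ones(len(u))]
def onplane(f,px,z):
    d=rays(f,px)@f['R']; o=-f['R'].T@f['t']
    return o+d*((z-o[2])/d[:,2])[:,None]
def cloud(f):
    v,u=np.mgrid[0:480,0:640]
    r=rays(f,np.c_[u.ravel(),v.ravel()])*f['depth'].reshape(-1,1)
    P=(r-f['t'])@f['R']; P[f['depth'].ravel()==0]=np.nan
    return P.reshape(480,640,3)
def proj(f,X):
    return cv2.projectPoints(np.array(X,float).reshape(-1,3),cv2.Rodrigues(np.array(f['R']))[0],np.array(f['t'],float),K(f),np.array(f['D'],float))[0].reshape(-1,2)
E
python3 - <<'E'
from h import *
print(bot.observe())
for n in('top','side'):
    f=grab(n,n+'0'); print(n,f['fov_y'],f['D'],-f['R'].T@f['t'],f['R'])
E
```

```text
{'clock': 0.0, 'qpos': array([-1.36617074,  0.5220192 , -0.03630009,  1.59998501,  0.02119306,
        1.02113594, -0.11283056]), 'qd': array([ 0.00043101,  0.00132585, -0.0008371 , -0.00076875,  0.00083578,
        0.00116617,  0.000836  ]), 'joint_efforts': array([-1.16666477e-03, -9.27116346e+01,  1.97913520e+00, -3.69923508e+01,
        1.77077658e-02,  8.31539801e-03,  2.91839137e-05]), 'position': array([0.16957319, 0.60122345, 0.24773104]), 'tool_rot': array([3.14150082e+00, 1.15914135e-03, 1.29590242e+00]), 'force': array([-0.08221297, -0.55484396,  0.46462403]), 'moment': array([-0.03118838,  0.00174193, -0.00606492]), 'grip_width': 0.08514521791250462}
top 47.02150412234778 [0.01675751 0.         0.         0.         0.        ] [0.49870794 0.01103133 0.95652138] [[ 0.02270701 -0.99973597 -0.0035199 ]
 [-0.98986414 -0.0219888  -0.14030493]
 [ 0.14019048  0.00667012 -0.99010208]]
side 45.679231373315844 [-0.09967477  0.          0.          0.          0.        ] [ 0.37322725 -0.63717873  0.76915002] [[ 0.93633765 -0.35103276 -0.0069146 ]
 [-0.25248857 -0.65953684 -0.70799766]
 [ 0.24396994  0.66467072 -0.70618093]]
```

View pics/top0.png

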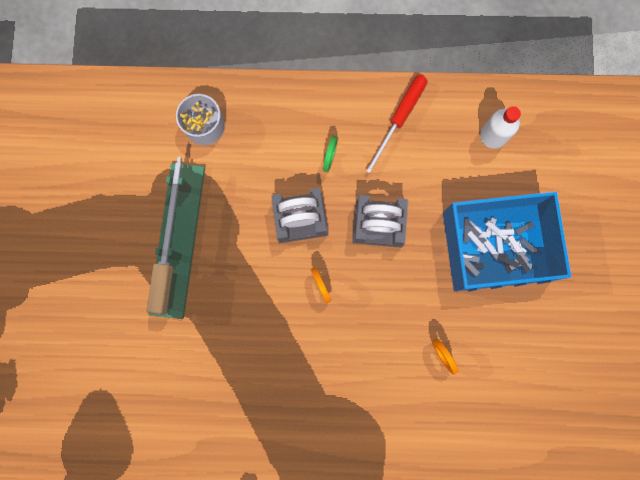

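View pics/side0.png

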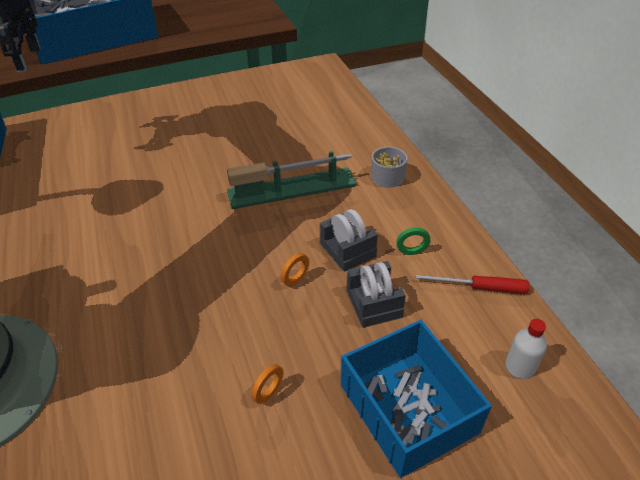

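Top: the stand is at about (178,240) with the handle at (160,288), the racks at (300,217) and (380,221), and the crate at (508,242). Next I'll zoom in to tell the two racks apart.

Run:
```python
from h import *
a=cv2.imread('pics/side0.png')[195:335,300:440]; b=cv2.imread('pics/top0.png')[170:260,260:420]
a=cv2.resize(a,(560,560),interpolation=3)[:, :]; b=cv2.resize(b,(800,450),interpolation=3)
cv2.imwrite('pics/z.png',np.hstack([cv2.resize(a,(400,400)),cv2.resize(b,(400,225),interpolation=3)[np.r_[0:225,[224]*175]]]))
f=load('top'); P=cloud(f)
img=f['color']; hsv=cv2.cvtColor(img,cv2.COLOR_RGB2HSV)
# crate blue
m=cv2.inRange(hsv,(95,120,60),(125,255,255)); Pz=P[:,:,2]
rim=(m>0)&(np.abs(Pz-.08)<.008); pts=P[rim]; r=cv2.minAreaRect(pts[:,:2].astype(np.float32)); print('crate',r,np.median(pts[:,2]),len(pts))
# things high
def rep(name,mask):
    q=P[mask]; print(name,len(q),q.min(0).round(4),q.max(0).round(4),cv2.minAreaRect(q[:,:2].astype(np.float32)))
u=np.arange(640)[None]+0*np.arange(480)[:,None]; v=np.arange(480)[:,None]+0*np.arange(640)[None]
for n,(a,b,c,d) in dict(rackL=(265,335,180,250),rackR=(345,415,185,255)).items():
    box=(u>a)&(u<b)&(v>c)&(v<d)
    rep(n,box&(Pz>.025)&(Pz<.12)); rep(n+'rings',box&(Pz>.066)&(Pz<.12))
box=(u>140)&(u<215)&(v>140)&(v<330)
rep('handle',box&(v>262)&(Pz>.068)&(Pz<.09))
rep('bar',box&(v<255)&(Pz>.05)&(Pz<.09))
print(P[np.arange(150,320,6)[:,None],np.array([[155,160,165,170,175]])][:,2].round(3)[:3])
```

```text
crate ((0.6341957449913025, -0.27729058265686035), (0.14009886980056763, 0.17012350261211395), 7.50137996673584) 0.07866892333227729 1478
rackL 1775 [0.6315 0.0192 0.025 ] [0.718  0.1136 0.0917] ((0.6748319268226624, 0.06556770950555801), (0.0750223845243454, 0.08606264740228653), 10.333386421203613)
rackLrings 608 [0.6527 0.0327 0.066 ] [0.6965 0.0973 0.0917] ((0.6749228239059448, 0.06516702473163605), (0.03630118817090988, 0.060262393206357956), 11.056469917297363)
rackR 1822 [ 0.6281 -0.1162  0.025 ] [ 0.7073 -0.0269  0.0907] ((0.6676954030990601, -0.07274628430604935), (0.08707018196582794, 0.07458972930908203), 86.10206604003906)
rackRrings 501 [ 0.6485 -0.1032  0.0662] [ 0.6863 -0.0427  0.0907] ((0.6677691340446472, -0.07269179821014404), (0.05949004366993904, 0.03545469790697098), 86.2451171875)
handle 811 [0.5043 0.2713 0.0682] [0.5846 0.3029 0.0783] ((0.544191837310791, 0.28688859939575195), (0.026919417083263397, 0.0806955024600029), 85.81431579589844)
bar 770 [0.5992 0.2587 0.0502] [0.765  0.2951 0.0755] ((0.6816263198852539, 0.27545109391212463), (0.02738315798342228, 0.1669253557920456), 85.66145324707031)
[[ 0.796  0.313 -0.003]
 [ 0.784  0.311 -0.001]
 [ 0.774  0.312 -0.004]]
```

View pics/z.png

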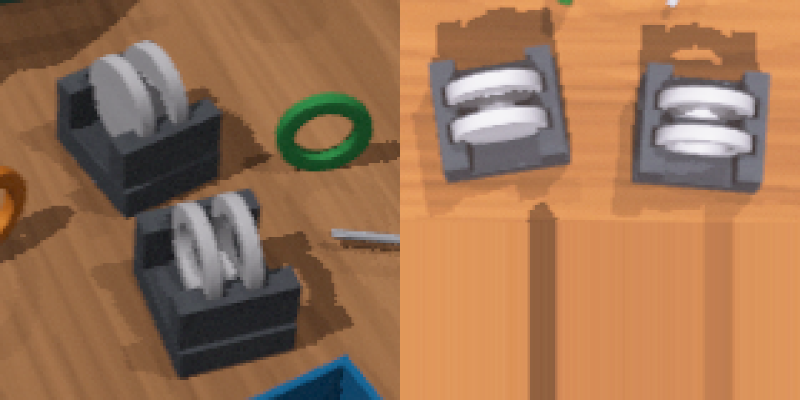

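The left rack holds solid discs, so it is the blank. The right rack (top view 380,221) holds the two rings. I'll refine the axes and check the orange distractors.

Run:
```python
from h import *
def pca(q):
    c=q.mean(0);_,_,V=np.linalg.svd(q-c); d=V[0]*np.sign(V[0][0]); return c,np.degrees(np.arctan2(d[1],d[0]))
for n in('top','side'):
    f=load(n);P=cloud(f);Z=P[:,:,2];hsv=cv2.cvtColor(f['color'],cv2.COLOR_RGB2HSV)
    X,Y=P[:,:,0],P[:,:,1]
    print(n)
    h=(abs(X-.544)<.05)&(abs(Y-.287)<.03)&(Z>.07)&(Z<.085)
    print(' handle top',P[h].mean(0).round(4),h.sum(),cv2.minAreaRect(P[h][:,:2].astype(np.float32)))
    b=(X>.595)&(X<.78)&(abs(Y-.275)<.03)&(Z>.055)&(Z<.085)&(hsv[:,:,1]<70)
    c,a=pca(P[b][:,:2]); print(' bar',c.round(4),a.round(2),P[b].max(0).round(4),np.median(P[b][:,2]).round(4),b.sum())
    r=(abs(X-.668)<.04)&(abs(Y+.0727)<.04)&(Z>.07)&(Z<.1)&(hsv[:,:,2]>120)&(hsv[:,:,1]<70)
    print(' rings',P[r].mean(0).round(4),P[r].min(0).round(4),P[r].max(0).round(4),cv2.minAreaRect(P[r][:,:2].astype(np.float32)))
    o=(cv2.inRange(hsv,(8,200,150),(22,255,255))>0)&(Z>.02)&(Z<.1)&(X>.3)
    k,l,st,ce=cv2.connectedComponentsWithStats(o.astype(np.uint8))
    for i in range(1,k):
        if st[i,4]>60: q=P[l==i]; print(' orange',q.min(0).round(3),q.max(0).round(3))
    rk=(abs(X-.668)<.06)&(abs(Y+.0727)<.06)&(Z>.045)&(Z<.062)&(hsv[:,:,2]<120)
    print(' rack',cv2.minAreaRect(P[rk][:,:2].astype(np.float32)),Z[rk].max())
    m=cv2.inRange(hsv,(95,120,40),(125,255,255))>0; q=P[m&(abs(Z-.08)<.006)&(X>.4)&(X<.8)&(Y<0)]; print(' crate',cv2.minAreaRect(q[:,:2].astype(np.float32)),np.median(q[:,2]))
```

```text
top
 handle top [0.5434 0.2867 0.073 ] 751 ((0.5434820055961609, 0.286837100982666), (0.02655608393251896, 0.07942429184913635), 84.95325469970703)
 bar [0.6742 0.2759] -4.69 [0.765  0.2951 0.0726] 0.0619 693
 rings [ 0.6672 -0.0722  0.0813] [ 0.6485 -0.1025  0.0702] [ 0.6863 -0.0454  0.0907] ((0.6677342057228088, -0.07322382181882858), (0.0572064183652401, 0.03545469790697098), 86.2451171875)
 orange [0.529 0.01  0.028] [0.586 0.043 0.065]
 orange [ 0.419 -0.197  0.021] [ 0.473 -0.16   0.065]
 rack ((0.6675368547439575, -0.07166582345962524), (0.07907067239284515, 0.07398359477519989), 85.98857116699219) 0.06026138571614022
 crate ((0.6341957449913025, -0.27729058265686035), (0.14009886980056763, 0.17012350261211395), 7.50137996673584) 0.07888842203562225
side
 handle top [0.5434 0.2848 0.0737] 344 ((0.5438073873519897, 0.28605228662490845), (0.029656607657670975, 0.08107855170965195), 85.36666107177734)
 bar [0.6748 0.275 ] -4.61 [0.7624 0.2955 0.0742] 0.0616 367
 rings [ 0.666  -0.0789  0.0813] [ 0.6482 -0.1029  0.0701] [ 0.6845 -0.0446  0.0909] ((0.666731059551239, -0.07384681701660156), (0.05633128434419632, 0.03610540181398392), 85.48261260986328)
 orange [0.529 0.009 0.033] [0.576 0.036 0.064]
 orange [ 0.432 -0.192  0.054] [ 0.462 -0.167  0.065]
 orange [ 0.418 -0.199  0.035] [ 0.43  -0.186  0.058]
 rack ((0.6671583652496338, -0.07243046164512634), (0.08619260787963867, 0.07453843951225281), 85.90169525146484) 0.06188616248304049
 crate ((0.6343204975128174, -0.2770921289920807), (0.14168035984039307, 0.17119678854942322), 7.713635444641113) 0.07859358810283648
```

Create d.py:
```python
import sys
from h import *
from scipy.spatial.transform import Rotation as Ro
# usage: d.py x y z yawdeg(skewer dir) -> remaining shift in tool axes (mm), turn (deg), for tool down
x,y,z,th=map(float,sys.argv[1:5]); s=bot.observe()
R=Ro.from_euler('xyz',s['tool_rot']); T=Ro.from_euler('xyz',[np.pi,0,np.radians(90+th)])
print('t',s['clock'],'pos',s['position'].round(4),'w',s['grip_width'],'F',s['force'].round(2))
d=np.array([x,y,z])-s['position']
print('shift now-axes',(R.inv().apply(d)*1e3).round(1),'goal-axes',(T.inv().apply(d)*1e3).round(1),'turn',np.degrees((R.inv()*T).as_rotvec()).round(2))
```

```text
(no output)
```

Request:
arm_command(
  targets=[
    [0, 0, 0, 0, 0, -5.5],
    [0, 0, 0, 0, 0, -5.5],
    [-24, 35, 0, 0, 0, 0],
    [-24, 35, 0, 0, 0, 0],
    [-24, 35, 0, 0, 0, 0],
    [-24, 35, 0, 0, 0, 0],
    [-24, 35, 0, 0, 0, 0],
    [-24, 35, 0, 0, 0, 0],
  ],
  grip=100,
)

```text
clock: 0.9
position: [0.3685, 0.4396, 0.2447]
tool_rot: [-3.138, 0.004, 1.507]
force: [1.2, 0.2, 0.1]
grip_width: 0.0856
```

```bash
python3 d.py .5558 .2855 .14 -4.7
```

```text
t 0.9 pos [0.3685 0.4396 0.2447] w 0.08560918621359231 F [1.18 0.21 0.09]
shift now-axes [-141.5  197.1  104.5] goal-axes [-138.3  199.3  104.7] turn [-0.23  0.24  1.06]
```

Request:
arm_command(
  targets=[
    [-20, 28, 15, 0, 0, 1],
    [-20, 28, 15, 0, 0, 0],
    [-20, 28, 15, 0, 0, 0],
    [-20, 28, 15, 0, 0, 0],
    [-20, 28, 15, 0, 0, 0],
    [-18, 28, 15, 0, 0, 0],
    [-18, 28, 15, 0, 0, 0],
    [0, 0, 0, 0, 0, 0],
  ],
)

```text
clock: 1.7
position: [0.5633, 0.2747, 0.1342]
tool_rot: [-3.138, 0.007, 1.482]
force: [-1.5, -0.2, 0.4]
grip_width: 0.0851
```

```bash
python3 d.py .5558 .2855 .14 -4.7
```

```text
t 1.7 pos [0.5633 0.2747 0.1342] w 0.08505574537138605 F [-1.51 -0.19  0.38]
shift now-axes [10.1 -8.4 -5.9] goal-axes [10.2 -8.3 -5.8] turn [-0.22  0.38 -0.39]
```

Request:
arm_command(
  targets=[
    [5, -4, 0, -0.2, 0.4, -0.4],
    [5, -4, 0, 0, 0, 0],
    [0, 0, 0, 0, 0, 0],
    [0, 0, 0, 0, 0, 0],
  ],
)

```text
clock: 2.1
position: [0.5538, 0.2879, 0.134]
tool_rot: [-3.14, -0.001, 1.491]
force: [0.5, 0.1, 0.2]
grip_width: 0.0853
```

```bash
python3 d.py .5558 .2855 .058 -4.7; python3 -c "
from h import *
a=grab('side')['color'][100:260,160:400,::-1]; cv2.imwrite('pics/pre.png',cv2.resize(a,(720,480)))"
```

```text
t 2.1 pos [0.5538 0.2879 0.134 ] w 0.08534122068979343 F [0.46 0.1  0.18]
shift now-axes [-2.3  2.3 76. ] goal-axes [-2.2  2.2 76. ] turn [-0.1  -0.08  0.15]
```

View pics/pre.png

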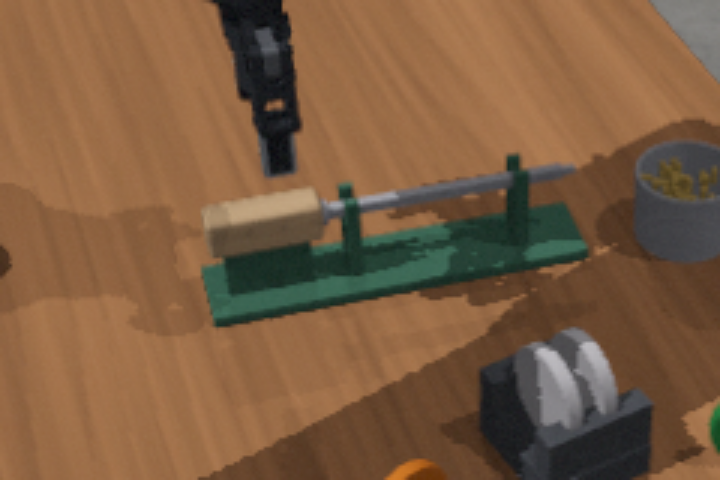

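The gripper is centred above the handle (crop 265,220) and the stand's base is thin, so I'll descend and close.

Request:
arm_command(
  targets=[
    [-2, 2, 15, 0, 0, 0],
    [0, 0, 20, 0, 0, 0],
    [0, 0, 18, 0, 0, 0],
    [0, 0, 12, 0, 0, 0],
    [0, 0, 8, 0, 0, 0],
    [0, 0, 0, 0, 0, 0],
  ],
)

```text
clock: 2.75
position: [0.5553, 0.2869, 0.0569]
tool_rot: [-3.141, -0.003, 1.494]
force: [0.0, -0.7, 0.0]
grip_width: 0.0855
```

```bash
python3 d.py .5558 .2855 .058 -4.7
```

```text
t 2.75 pos [0.5553 0.2869 0.0569] w 0.08552228825495958 F [ 0.05 -0.75  0.02]
shift now-axes [-1.4  0.6 -1.1] goal-axes [-1.4  0.7 -1.1] turn [-0.03 -0.14  0.29]
```

Request:
arm_command(
  targets=[
    [-1.2, 0, -1, 0, 0, 0.3],
    [0, 0, 0, 0, 0, 0],
    [0, 0, 0, 0, 0, 0],
    [0, 0, 0, 0, 0, 0],
    [0, 0, 0, 0, 0, 0],
    [0, 0, 0, 0, 0, 0],
    [0, 0, 0, 0, 0, 0],
    [0, 0, 0, 0, 0, 0],
  ],
  grip=0,
  grip_force=80,
)

```text
clock: 3.55
position: [0.5564, 0.2862, 0.0605]
tool_rot: [3.139, -0.005, 1.488]
force: [-0.4, 0.2, -0.9]
grip_width: 0.0252
```

Request:
arm_command(
  targets=[
    [0, 0, -5, 0, 0, 0],
    [0, 0, -10, 0, 0, 0],
    [0, 0, -20, 0, 0, 0],
    [0, 0, -25, 0, 0, 0],
    [0, 0, -25, 0, 0, 0],
    [0, 0, -10, 0, 0, 0],
    [0, 0, 0, 0, 0, 0],
  ],
)

```text
clock: 4.25
position: [0.5559, 0.2856, 0.162]
tool_rot: [3.139, -0.005, 1.488]
force: [-0.0, -0.3, -1.0]
grip_width: 0.025
```

```bash
python3 d.py .4287 -.0565 .15 -4.1
python3 - <<'E'
from h import *
for n in ('top','side'):
    f=grab(n);P=cloud(f);hsv=cv2.cvtColor(f['color'],cv2.COLOR_RGB2HSV);X,Y,Z=P[...,0],P[...,1],P[...,2]
    b=(X>.61)&(X<.78)&(abs(Y-.275)<.03)&(Z>.12)&(Z<.18)&(hsv[:,:,1]<90); q=P[b]
    c=q.mean(0);V=np.linalg.svd(q-c)[2][0];V*=np.sign(V[0]); print(n,len(q),c.round(4),V.round(4),q[:,0].max())
    # bar axis at handle x
    print(' yaw',np.degrees(np.arctan2(V[1],V[0])),'pitch up',np.degrees(np.arcsin(V[2])))
E
```

```text
t 4.25 pos [0.5559 0.2856 0.162 ] w 0.02498965674639815 F [-0.02 -0.31 -1.03]
shift now-axes [-351.5  -98.5   10.1] goal-axes [-350.3 -102.4   12. ] turn [ 0.14 -0.27 -0.65]
top 717 [0.6848 0.2739 0.1631] [ 0.9968 -0.0798 -0.0038] 0.7646082936681099
 yaw -4.579517687277708 pitch up -0.22045845588608534
side 395 [0.6842 0.2727 0.1617] [ 0.9972 -0.0742 -0.0022] 0.7632558294407592
 yaw -4.2569418911894035 pitch up -0.12521466106783607
```

Request:
arm_command(
  targets=[
    [-15, -10, 0, 0, 0, 0],
    [-30, -13, 0, 0, 0, 0],
    [-32, -13, 0, 0, 0, 0],
    [-32, -13, 0, 0, 0, 0],
    [-32, -13, 0, 0, 0, 0],
    [-32, -13, 0, 0, 0, 0],
    [-32, -12, 0, 0, 0, 0],
    [-32, -12, 0, 0, 0, 0],
  ],
)

```text
clock: 5.15
position: [0.4289, 0.0521, 0.1505]
tool_rot: [-3.131, 0.001, 1.495]
force: [1.2, -0.3, -1.7]
grip_width: 0.0248
```

```bash
python3 d.py .4287 -.0565 .15 -4.1
```

```text
t 5.15 pos [0.4289 0.0521 0.1505] w 0.024765959122745415 F [ 1.17 -0.35 -1.67]
shift now-axes [-108.3    8.1    0.6] goal-axes [-108.3    7.6    0.5] turn [-0.63  0.05 -0.25]
```

Request:
arm_command(
  targets=[
    [-25, 2, 0, -0.4, 0, 0],
    [-25, 2, 0, 0, 0, 0],
    [-25, 1, 0, 0, 0, 0],
    [-18, 1, 0, 0, 0, 0],
    [-8, 0, 0, 0, 0, 0],
    [0, 0, 0, 0, 0, 0],
    [0, 0, 0, 0, 0, 0],
  ],
)

```text
clock: 5.85
position: [0.4208, -0.0562, 0.1456]
tool_rot: [-3.127, 0.003, 1.491]
force: [-0.5, 1.0, -0.5]
grip_width: 0.0251
```

```bash
python3 d.py .4287 -.0565 .15 -4.1
```

```text
t 5.85 pos [ 0.4208 -0.0562  0.1456] w 0.02509159186991701 F [-0.53  1.03 -0.47]
shift now-axes [ 0.3  7.8 -4.6] goal-axes [ 0.2  7.9 -4.4] turn [-0.85  0.18 -0.5 ]
```

Request:
arm_command(
  targets=[
    [0, 3, 5, -0.8, 0.2, -0.5],
    [0, 2, 15, 0, 0, 0],
    [0, 0, 20, 0, 0, 0],
    [0, 0, 20, 0, 0, 0],
    [0, 0, 15, 0, 0, 0],
    [0, 0, 10, 0, 0, 0],
    [0, 0, 0, 0, 0, 0],
    [0, 0, 0, 0, 0, 0],
  ],
)

```text
clock: 6.65
position: [0.428, -0.0498, 0.0559]
tool_rot: [3.136, -0.004, 1.512]
force: [0.4, 0.1, -0.7]
grip_width: 0.0246
```

```bash
python3 d.py .5625 -.0652 .058 -4.1
python3 - <<'E'
from h import *
f=grab('top'); g=grab('side')
a=f['color'][150:400,330:430,::-1]; b=g['color'][200:340,230:430,::-1]
cv2.imwrite('pics/ins.png',np.hstack([cv2.resize(a,(200,500)),cv2.resize(b,(600,420))[np.r_[0:420,[419]*80]]]))
E
```

```text
t 6.65 pos [ 0.428  -0.0498  0.0559] w 0.024609066396688858 F [ 0.41  0.14 -0.66]
shift now-axes [ -7.4 135.2  -1.4] goal-axes [ -5.7 135.3  -2.1] turn [ 0.29 -0.22  0.72]
```

View pics/ins.png

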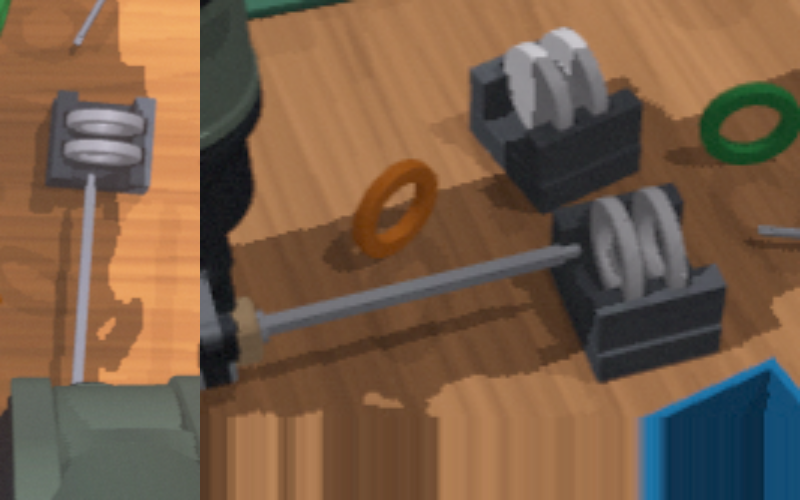

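The tip sits in front of ring A, level and about 7 mm to the left of its axis. I'll correct that before inserting.

Request:
arm_command(
  targets=[
    [-4, 0, -1, 0.3, -0.2, 0.7],
    [-3, 0, 0, 0, 0, 0],
    [0, 0, 0, 0, 0, 0],
    [0, 0, 0, 0, 0, 0],
  ],
)

```text
clock: 7.15
position: [0.4287, -0.0579, 0.059]
tool_rot: [3.138, 0.0, 1.498]
force: [0.5, -0.2, -1.2]
grip_width: 0.0248
```

```bash
python3 d.py .5625 -.0652 .058 -4.1
python3 - <<'E'
from h import *
for n in ('top','side'):
    f=grab(n);P=cloud(f);hsv=cv2.cvtColor(f['color'],cv2.COLOR_RGB2HSV);X,Y,Z=P[...,0],P[...,1],P[...,2]
    b=(X>.47)&(X<.63)&(abs(Y+.06)<.03)&(Z>.045)&(Z<.08)&(hsv[:,:,1]<100); q=P[b]
    c=np.median(q,0);V=np.linalg.svd(q-q.mean(0))[2][0];V*=np.sign(V[0]); print(n,len(q),c.round(4),V.round(4),'y at ring',q.mean(0)[1]+V[1]/V[0]*(.667-q.mean(0)[0]), 'z', q.mean(0)[2]+V[2]/V[0]*(.667-q.mean(0)[0]))
E
```

```text
t 7.15 pos [ 0.4287 -0.0579  0.059 ] w 0.024788071289827084 F [ 0.53 -0.24 -1.2 ]
shift now-axes [  2.5 134.    1.4] goal-axes [  2.3 134.    1. ] turn [ 0.19  0.   -0.09]
top 522 [ 0.5492 -0.0674  0.0618] [ 9.974e-01 -7.220e-02 -9.000e-04] y at ring -0.07607242843258201 z 0.06150458342820627
side 677 [ 0.5477 -0.0682  0.0611] [ 0.9976 -0.0698  0.0023] y at ring -0.07654043334834412 z 0.060573329623251126
```

Request:
arm_command(
  targets=[
    [1, 10, 0, 0, 0, 0],
    [1, 15, 0, 0, 0, 0],
    [0, 18, 0, 0, 0, 0],
    [0, 18, 0, 0, 0, 0],
    [0, 0, 0, 0, 0, 0],
  ],
)

```text
clock: 7.75
position: [0.4945, -0.0598, 0.0592]
tool_rot: [3.138, -0.0, 1.499]
force: [-0.1, -0.2, -0.9]
grip_width: 0.0249
```

```bash
python3 d.py .5625 -.0652 .058 -4.1
```

```text
t 7.75 pos [ 0.4945 -0.0598  0.0592] w 0.024877413586136012 F [-0.05 -0.22 -0.94]
shift now-axes [-0.5 68.2  1.5] goal-axes [-0.6 68.2  1.2] turn [ 0.22 -0.02 -0.03]
```

Request:
arm_command(
  targets=[
    [0, 16, 0, 0, 0, 0],
    [0, 18, 0, 0, 0, 0],
    [0, 17, 0, 0, 0, 0],
    [0, 10, 0, 0, 0, 0],
    [0, 5, 0, 0, 0, 0],
    [0, 0, 0, 0, 0, 0],
    [0, 0, 0, 0, 0, 0],
  ],
)

```text
clock: 8.45
position: [0.5616, -0.064, 0.0584]
tool_rot: [3.141, -0.0, 1.499]
force: [0.0, 0.0, -0.4]
grip_width: 0.0252
```

```bash
python3 d.py .5625 -.0652 .058 -4.1
python3 - <<'E'
from h import *
f=grab('top'); g=grab('side')
a=f['color'][150:400,330:430,::-1]; b=g['color'][200:340,230:430,::-1]
cv2.imwrite('pics/ins2.png',np.hstack([cv2.resize(a,(200,500)),cv2.resize(b,(600,420))[np.r_[0:420,[419]*80]]]))
E
```

```text
t 8.45 pos [ 0.5616 -0.064   0.0584] w 0.025184077368508872 F [ 0.05  0.04 -0.44]
shift now-axes [-1.2  0.9  0.4] goal-axes [-1.2  0.9  0.4] turn [ 0.04 -0.03  0.  ]
```

View pics/ins2.png

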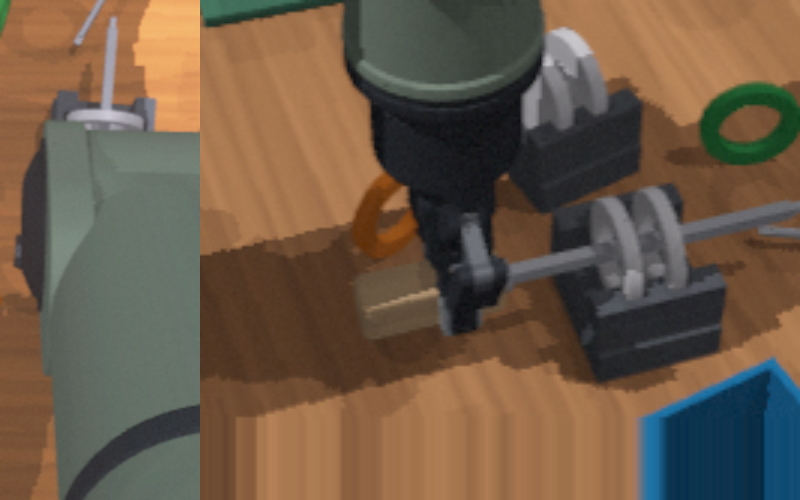

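The bar passes through both rings and the tip is beyond the rack. Lifting now.

Request:
arm_command(
  targets=[
    [0, 0, -6, 0, 0, 0],
    [0, 0, -8, 0, 0, 0],
    [0, 0, -8, 0, 0, 0],
    [0, 0, -10, 0, 0, 0],
    [0, 0, -10, 0, 0, 0],
    [0, 0, -10, 0, 0, 0],
    [0, 0, -12, 0, 0, 0],
    [0, 0, -12, 0, 0, 0],
  ],
)

```text
clock: 9.35
position: [0.5602, -0.064, 0.141]
tool_rot: [-3.141, -0.0, 1.499]
force: [-0.4, -0.1, -1.7]
grip_width: 0.0252
```

Request:
arm_command(
  targets=[
    [0, 0, -12, 0, 0, 0],
    [0, 0, -12, 0, 0, 0],
    [0, 0, -10, 0, 0, 0],
    [0, 0, -5, 0, 0, 0],
    [0, 0, 0, 0, 0, 0],
    [0, 0, 0, 0, 0, 0],
  ],
)

```text
clock: 9.95
position: [0.5609, -0.0641, 0.1857]
tool_rot: [3.139, -0.001, 1.499]
force: [0.3, 0.5, -1.3]
grip_width: 0.0251
```

```bash
python3 d.py .5291 -.2910 .165 7.5
python3 - <<'E'
from h import *
f=grab('top'); g=grab('side')
a=f['color'][150:400,330:430,::-1]; b=g['color'][180:340,230:450,::-1]
cv2.imwrite('pics/lift.png',np.hstack([cv2.resize(a,(200,500)),cv2.resize(b,(600,436))[np.r_[0:436,[435]*64]]]))
E
```

```text
t 9.95 pos [ 0.5609 -0.0641  0.1857] w 0.025139313626543487 F [ 0.32  0.55 -1.34]
shift now-axes [-228.6  -15.5   20.6] goal-axes [-220.8  -61.1   20.7] turn [  0.14  -0.02 -11.6 ]
```

View pics/lift.png

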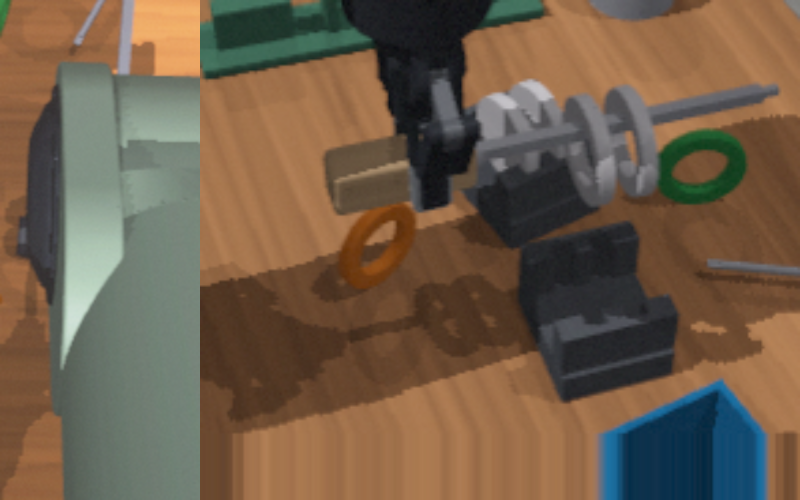

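Both rings hang on the bar, clear of the rack. I'll carry them over gently.

Request:
arm_command(
  targets=[
    [-8, 0, 0, 0, 0, -0.6],
    [-14, -1, 0, 0, 0, -1.2],
    [-18, -2, 0, 0, 0, -1.6],
    [-18, -4, 0, 0, 0, -1.6],
    [-18, -5, 0, 0, 0, -1.6],
    [-18, -6, 0, 0, 0, -1.6],
    [-18, -6, 0, 0, 0, -1.6],
    [-18, -6, 0, 0, 0, -1.2],
  ],
)

```text
clock: 10.85
position: [0.5306, -0.2012, 0.1818]
tool_rot: [-3.138, -0.001, 1.706]
force: [0.5, 0.1, -2.0]
grip_width: 0.0251
```

```bash
python3 d.py .5291 -.2910 .165 7.5
```

```text
t 10.85 pos [ 0.5306 -0.2012  0.1818] w 0.025063376955059277 F [ 0.52  0.06 -1.96]
shift now-axes [-88.8 -13.5  16.8] goal-axes [-88.8 -13.2  16.8] turn [-0.2  -0.09  0.24]
```

Request:
arm_command(
  targets=[
    [-17, -2, 0, 0, 0, 0],
    [-17, -2, 0, 0, 0, 0],
    [-16, -2, 0, 0, 0, 0],
    [-13, -2, 0, 0, 0, 0],
    [-9, -2, 0, 0, 0, 0],
    [-5, -1, 0, 0, 0, 0],
    [0, 0, 0, 0, 0, 0],
    [0, 0, 0, 0, 0, 0],
  ],
)

```text
clock: 11.65
position: [0.5269, -0.2877, 0.1797]
tool_rot: [-3.134, -0.002, 1.705]
force: [0.2, 0.4, -1.5]
grip_width: 0.0247
```

```bash
python3 d.py .5291 -.2910 .165 7.5;  python3 - <<'E'
from h import *
for n in ('top','side'):
    f=grab(n,n+'c');P=cloud(f);hsv=cv2.cvtColor(f['color'],cv2.COLOR_RGB2HSV);X,Y,Z=P[...,0],P[...,1],P[...,2]
    b=(X>.57)&(X<.76)&(abs(Y+.28)<.06)&(Z>.1)&(Z<.21)&(hsv[:,:,1]<100); q=P[b]
    u=np.array([.9914,.1305]);s=(q[:,:2]-[.6342,-.2772])@u
    h,e=np.histogram(s,np.arange(-.07,.12,.01)); lo=[q[(s>=a)&(s<a+.01),2].min().round(3) if ((s>=a)&(s<a+.01)).any() else 0 for a in e[:-1]]
    hi=[q[(s>=a)&(s<a+.01),2].max().round(3) if ((s>=a)&(s<a+.01)).any() else 0 for a in e[:-1]]
    print(n,[(round(float(a),2),int(c),float(l),float(t)) for a,c,l,t in zip(e,h,lo,hi)])
E
```

```text
t 11.65 pos [ 0.5269 -0.2877  0.1797] w 0.024739500330341377 F [ 0.15  0.44 -1.54]
shift now-axes [-3.6  1.8 14.7] goal-axes [-3.5  1.7 14.7] turn [-0.42 -0.12  0.17]
top [(-0.07, 25, 0.176, 0.185), (-0.06, 56, 0.173, 0.185), (-0.05, 55, 0.173, 0.185), (-0.04, 55, 0.174, 0.185), (-0.03, 52, 0.175, 0.186), (-0.02, 376, 0.133, 0.195), (-0.01, 107, 0.158, 0.196), (0.0, 254, 0.132, 0.195), (0.01, 256, 0.14, 0.195), (0.02, 55, 0.174, 0.184), (0.03, 48, 0.173, 0.184), (0.04, 53, 0.173, 0.184), (0.05, 50, 0.173, 0.184), (0.06, 55, 0.172, 0.184), (0.07, 51, 0.173, 0.185), (0.08, 48, 0.173, 0.182), (0.09, 35, 0.174, 0.183), (0.1, 3, 0.174, 0.178)]
side [(-0.07, 26, 0.174, 0.184), (-0.06, 67, 0.174, 0.183), (-0.05, 65, 0.174, 0.184), (-0.04, 64, 0.174, 0.184), (-0.03, 66, 0.173, 0.184), (-0.02, 772, 0.129, 0.196), (-0.01, 122, 0.14, 0.194), (0.0, 426, 0.137, 0.194), (0.01, 313, 0.141, 0.195), (0.02, 32, 0.174, 0.183), (0.03, 57, 0.173, 0.184), (0.04, 60, 0.171, 0.183), (0.05, 52, 0.173, 0.183), (0.06, 54, 0.173, 0.184), (0.07, 51, 0.172, 0.182), (0.08, 50, 0.172, 0.183), (0.09, 32, 0.172, 0.181), (0.1, 3, 0.175, 0.178)]
```

View pics/sidec.png

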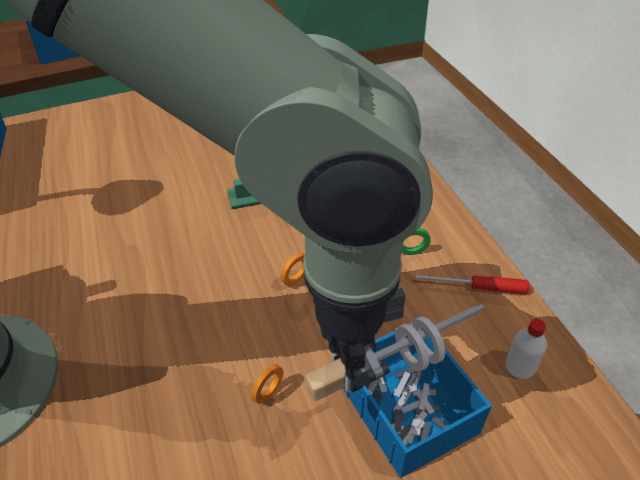

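Request:
arm_command(
  targets=[
    [-2, 1, 6, -0.4, -0.1, 0.2],
    [-1.5, 0, 12, 0, 0, 0],
    [0, 0, 15, 0, 0, 0],
    [0, 0, 15, 0, 0, 0],
    [0, 0, 14, 0, 0, 0],
    [0, 0, 10, 0, 0, 0],
    [0, 0, 6, 0, 0, 0],
    [0, 0, 0, 0, 0, 0],
  ],
)

```text
clock: 12.55
position: [0.5286, -0.2891, 0.0944]
tool_rot: [-3.141, -0.001, 1.704]
force: [0.6, 0.2, -0.9]
grip_width: 0.0247
```

```bash
python3 d.py .5291 -.2910 .0855 7.5
```

```text
t 12.55 pos [ 0.5286 -0.2891  0.0944] w 0.024652632660977086 F [ 0.6   0.2  -0.94]
shift now-axes [-1.9  0.2  8.9] goal-axes [-1.9  0.2  8.9] turn [-0.01 -0.08  0.12]
```

Request:
arm_command(
  targets=[
    [-1, 0, 3, 0, 0, 0],
    [0, 0, 3, 0, 0, 0],
    [0, 0, 2, 0, 0, 0],
    [0, 0, 0, 0, 0, 0],
    [0, 0, 0, 0, 0, 0],
  ],
)

```text
clock: 13.05
position: [0.5296, -0.2907, 0.0872]
tool_rot: [3.14, -0.0, 1.704]
force: [0.4, -0.2, -2.4]
grip_width: 0.025
```

```bash
python3 d.py .5291 -.2910 .0855 7.5
python3 - <<'E'
from h import *
f=grab('top'); g=grab('side')
for n,f in(('top',f),('side',g)):
    P=cloud(f);hsv=cv2.cvtColor(f['color'],cv2.COLOR_RGB2HSV);X,Y,Z=P[...,0],P[...,1],P[...,2]
    d=P[...,:2]-[.6342,-.2772]; s=d@[.9914,.1305]; w=d@[-.1305,.9914]
    for a,b in((-.062,-.03),(.03,.06),(.075,.1)):
        m=(s>a)&(s<b)&(abs(w)<.012)&(Z>.07)&(hsv[:,:,1]<100); print(n,a,m.sum(),Z[m].max().round(4),np.percentile(Z[m],80).round(4),np.median(w[m]).round(4))
E
```

```text
t 13.05 pos [ 0.5296 -0.2907  0.0872] w 0.02503001942147156 F [ 0.41 -0.24 -2.44]
shift now-axes [-0.3 -0.6  1.7] goal-axes [-0.3 -0.6  1.7] turn [ 0.11 -0.    0.11]
top -0.062 202 0.4384 0.426 0.0022
top 0.03 123 0.0941 0.091 0.0015
top 0.075 89 0.094 0.0909 0.0015
side -0.062 520 0.4413 0.4276 0.0036
side 0.03 148 0.0937 0.0911 -0.0005
side 0.075 106 0.0924 0.0904 0.0001
```

Request:
arm_command(
  targets=[
    [0, 0, 1, 0, 0, 0],
    [0, 0, 1, 0, 0, 0],
    [0, 0, 0, 0, 0, 0],
    [0, 0, 0, 0, 0, 0],
  ],
)

```text
clock: 13.55
position: [0.5297, -0.2907, 0.0853]
tool_rot: [3.139, 0.0, 1.704]
force: [-0.4, -0.8, -2.7]
grip_width: 0.0251
```

Request:
arm_command(
  targets=[
    [0, 0, 1, 0, 0, 0],
    [0, 0, 0, 0, 0, 0],
    [0, 0, 0, 0, 0, 0],
  ],
)

```text
clock: 13.85
position: [0.5297, -0.2907, 0.0842]
tool_rot: [3.139, 0.0, 1.704]
force: [-0.2, 0.7, -1.3]
grip_width: 0.0249
```

Request:
arm_command(
  targets=[
    [0, 0, 0.7, 0, 0, 0],
    [0, 0, 0, 0, 0, 0],
    [0, 0, 0, 0, 0, 0],
  ],
)

```text
clock: 14.15
position: [0.5298, -0.2907, 0.084]
tool_rot: [3.139, 0.0, 1.704]
force: [-0.6, 0.3, -0.9]
grip_width: 0.025
```

Request:
arm_command(
  targets=[
    [0, 0, 0.7, 0, 0, 0],
    [0, 0, 0, 0, 0, 0],
    [0, 0, 0, 0, 0, 0],
  ],
)

```text
clock: 14.45
position: [0.5299, -0.2908, 0.0839]
tool_rot: [3.139, 0.001, 1.704]
force: [-2.2, 1.9, 0.9]
grip_width: 0.0254
```

The descent has stalled and the force is rising, so the bar is on the rims. I'll check it, then release.

Request:
arm_command(
  targets=[
    [0, 0, 0, 0, 0, 0],
    [0, 0, 0, 0, 0, 0],
    [0, 0, 0, 0, 0, 0],
    [0, 0, 0, 0, 0, 0],
    [0, 0, 0, 0, 0, 0],
    [0, 0, 0, 0, 0, 0],
  ],
  grip=65,
  grip_force=20,
)

```text
clock: 15.05
position: [0.5303, -0.2909, 0.0837]
tool_rot: [3.138, 0.001, 1.704]
force: [-0.0, 0.1, -0.9]
grip_width: 0.0556
```

```bash
python3 d.py .5291 -.2910 .2 7.5
python3 - <<'E'
from h import *
g=grab('side')['color'][290:480,240:520,::-1]
cv2.imwrite('pics/rel.png',cv2.resize(g,(784,532)))
E
```

```text
t 15.05 pos [ 0.5303 -0.2909  0.0837] w 0.055606429705645485 F [-0.02  0.1  -0.94]
shift now-axes [  -0.    -0.8 -116.3] goal-axes [ 1.000e-01 -1.200e+00 -1.163e+02] turn [0.21 0.06 0.11]
```

View pics/rel.png

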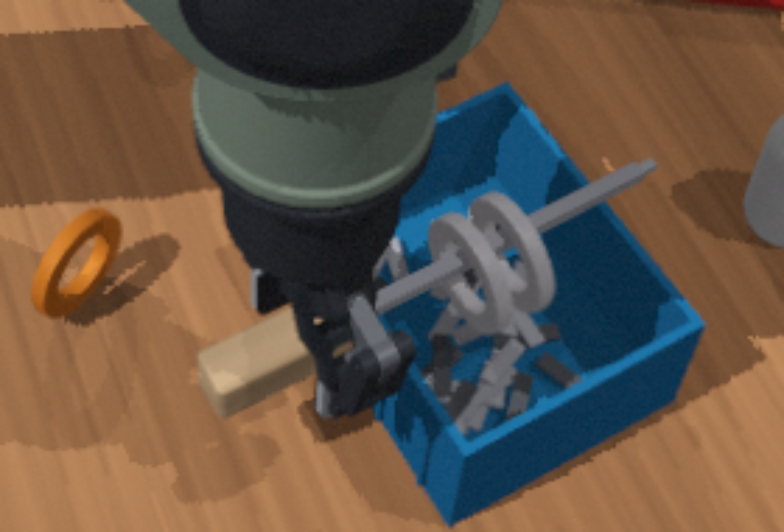

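The skewer lies on both rims with the rings hanging inside, and the fingers are open and clear of the handle. I'll retreat upward.

Request:
arm_command(
  targets=[
    [0, 0, -5, 0, 0, 0],
    [0, 0, -15, 0, 0, 0],
    [0, 0, -25, 0, 0, 0],
    [0, 0, -30, 0, 0, 0],
    [0, 0, -30, 0, 0, 0],
    [0, -20, -30, 0, 0, 0],
    [0, -20, -20, 0, 0, 0],
    [0, 0, 0, 0, 0, 0],
  ],
)

```text
clock: 15.9
position: [0.4889, -0.2961, 0.2518]
tool_rot: [3.135, 0.003, 1.704]
force: [0.1, -0.2, 0.3]
grip_width: 0.0555
```

Request:
arm_command(
  targets=[
    [30, 0, 0, 0, 0, 0],
    [35, 0, 0, 0, 0, 0],
    [35, 0, 0, 0, 0, 0],
    [35, 0, 0, 0, 0, 0],
    [20, 0, 0, 0, 0, 0],
    [0, 0, 0, 0, 0, 0],
    [0, 0, 0, 0, 0, 0],
  ],
)

```text
clock: 16.6
position: [0.4688, -0.1367, 0.2554]
tool_rot: [3.13, 0.005, 1.704]
force: [0.3, -0.3, 1.2]
grip_width: 0.0555
```

Run:
```python
from h import *
g=grab('side','fin'); f=grab('top')
for n,f in(('top',f),('side',g)):
    P=cloud(f);hsv=cv2.cvtColor(f['color'],cv2.COLOR_RGB2HSV);Z=P[...,2]
    d=P[...,:2]-[.6342,-.2772]; s=d@[.9914,.1305]; w=d@[-.1305,.9914]
    for a,b in((-.155,-.082),(-.062,-.03),(.03,.06),(.08,.1)):
        m=(s>a)&(s<b)&(abs(w)<.02)&(Z>.07)&(Z<.12)&((hsv[:,:,1]<100)|(a<-.1)); print(n,a,m.sum(),Z[m].max().round(4),np.percentile(Z[m],80).round(4),np.median(w[m]).round(4))
    r=(abs(s)<.06)&(abs(w)<.045)&(Z>.035)&(Z<.11)&(hsv[:,:,1]<70)&(abs(w)>.008); print('rings s',np.percentile(s[r],[2,98]).round(3),Z[r].min(),Z[r].max())
```

```text
top -0.155 139 0.1021 0.0989 0.0009
top -0.062 135 0.09 0.0881 0.0012
top 0.03 125 0.0906 0.0881 0.0015
top 0.08 66 0.0911 0.0877 0.0012
rings s [-0.015  0.019] 0.04483344886669657 0.10022787088023276
side -0.155 1368 0.1019 0.0985 -0.0064
side -0.062 168 0.0897 0.0875 -0.0013
side 0.03 137 0.0895 0.0878 -0.0009
side 0.08 78 0.0895 0.0875 -0.0002
rings s [-0.015  0.019] 0.03791395233221508 0.10045088771010612
```

View pics/fin.png

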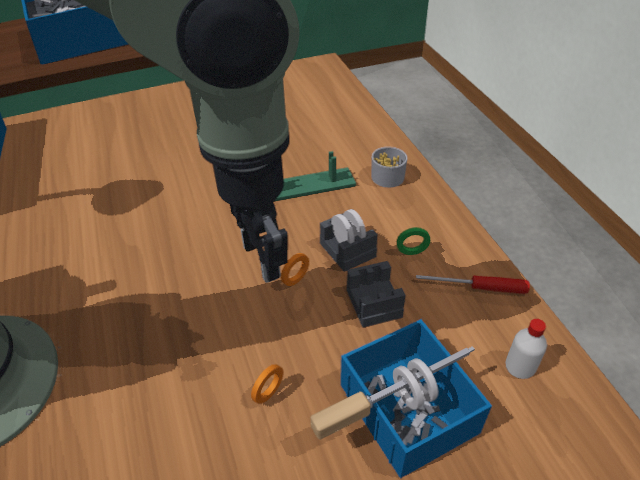

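The skewer is level across the crate (bar top about 0.088 m all along) with both rings hanging inside. The blank is untouched and the robot is clear, so I'm handing in.

```bash
python3 -c "
from workcell import bot
print(bot.job_done())"
```

```text
the job is handed in; nothing more can be done
None
```

The job is done and handed in at about 17 s on the robot's clock. I lifted the skewer from its stand, ran its bar through both rings in the right-hand rack and lifted them off together. I then laid the bar across the two opposite rims of the crate and let go.

In the last checks from both cameras:
- **Skewer:** the bar's top reads 87 to 88 mm high all along, so it lies level, within 2 mm of the crate's middle line. The handle is outside, on the robot's side.
- **Rings:** both hang near the crate's centre, with their lowest seen points 38 to 45 mm above the table, clear of the stampings.
- **Everything else:** the blank is still in its rack and the arm is clear of everything.

No check failed, and the highest force I saw was about 3 N. Before the insertion, the tip was about 8 mm to the left of the ring axis. I corrected that to about 3 mm first, and the bar went through without contact.

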